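Put the hall-console pile away

ROBOT

A 6-joint arm with a two-finger parallel gripper is mounted at the origin on the work surface. World frame = base frame: x ahead of the robot, y to its left, z up, the work surface at z = 0. Lengths are in mm, angles in rad, forces in N, time in s.
With the tool pointing down it reaches from about 325 to 925 mm from the base axis. Payload 3.1 kg.
Tool frame: the origin (TCP) lies at the very end of the fingers, on their centre line; the grasp point (between the pads) lies 19 mm behind it; z points along the fingers, x is the direction in which the jaws open and shut, and the axes are right-handed (so a half turn about z gives the same grasp; the last joint's range is limited). The gripper opens to 85 mm and grips with 20 to 120 N. Pads are 22 mm wide; open, the fingers measure 114 mm over their backs; the gripper's body (76 mm by 85 mm) begins 54 mm behind the grasp point. The pads swing forward as they close: fully open they stand 13 mm farther back than shut.
Start: joints at [-1.385, 0.217, 1.613, -0, 1.311, -0.112], TCP at [183.407, -597.496, 231.3] pointing down, gripper open.
Joint ranges: [-2.75, 2.75], [-0.78, 2.1], [0.31, 2.55], [-1.13, 4.27], [0.13, 2.63], [-2.58, 2.58]. Speed limits (rad/s): [2.79, 2.79, 3.14, 3.14, 3.14, 3.14].

INTERFACE

Orientations are given as a 3x3 rotation matrix whose columns are the frame's x, y, z axes.
In Python, from station import manip gives the robot as it stands. Calls block until the motion is done:
- manip.movep(position, orientation): joint-space move of the TCP to a pose.
- manip.move_straight(position, ori=None, vel=150): straight line of the TCP; ori=None keeps the orientation; vel is the mean speed in mm/s.
- manip.move_joints(angles): joint-space move.
- manip.move_gripper(opening): opening from 0.0 (shut) to 1.0 (fully open); the grip force is fixed at half the most; returns when the fingers have stopped.
- manip.hold(seconds).
- manip.ik(position, orientation): joint angles nearest the present ones, or None.
- manip.observe(): the state.
- manip.read_camera(name): name is "scene" or "top" or "wrist"; returns a dict with "frame" (480x640x3 uint8, red, green, blue), "fx", "fy", "cx", "cy" (pixels), "eye" and "attitude" of the camera in the world. Camera axes: x right, y up, looking along -z (the intrinsics and any distortion apply to the point x, -y, -z); pixel columns grow to the right and rows downward; lengths in mm; the calibration is good to about 2 mm. A picture is of the moment at which its call begins. There is no depth.
A pose or a line that the arm cannot do raises manip.IKError and nothing moves.
- manip.hand_in(): hands the job in, once; it reports no verdict.
Trained networks look in a picture, given as the dict that the camera call returned (one of the last four; its "shot" number tells which), for a name from the list of things; names that differ only in an ending like _2 or _b are one class to them, and where a whole thing is asked for, a point or a joint stands for the part that bears it (a point fixed in the world has none). Each returns a list of dicts, best first, with "conf" (0 to 1); they miss things now and then, are a little off and sometimes report something else, mostly with a low value. They report only what shows in the picture. A call takes as long as a camera call. They do not tell look-alikes from the thing itself.
- manip.boxes_of(picture, name): "bbox" ([left, top, right, bottom] in pixels, round what is visible of it).
- manip.regions_of(picture, name): "pixels" (480x640 bool, what is visible of it) and "bbox" ([left, top, right, bottom] in pixels, round what is visible of it).
- manip.place_of(picture, name): "at" ([column, row] in pixels: a listed point, or the origin of a listed thing).
The state is a dict: "t": time; "joint_positions": joint angles; "joint_velocities": joint speeds; "joint_torque": joint torques, N m; "ee_pos": TCP position; "orientation": TCP orientation; "force": force on the tool from outside, world axes, zero at the start; "wrist_torque": the same for the moment, N m; "grip_width": opening from 0.0 (shut) to 1.0 (fully open).
Only numpy, scipy, OpenCV 4.12 (cv2) and the standard library are available. Lean on these libraries where they do the work, as an engineer would, in place of code of your own. Each camera call takes 0.05 s, during which the arm holds its last target.

TASK

Take the pile on the hall console apart from the top, one thing at a time, putting each in its place before touching the next: the white pump head upright in the middle of the round cork coaster, then the teal key cover flat on the bottom in the middle of the stoneware bowl, then the steel multi-tool in the middle of the walnut tray, lengthwise along it, and last the red tin in the middle of the slate slab, squarely along it. Keep everything the right way up, let go of it all, and do not disturb the mug, the tape measure or what you have already put away.

Things in the scene. Friction and masses are not known exactly. Their poses are not given: they have to be found in the camera images.
- pumphead_mid (a point): white plastic bike pump head, top of the pile: a block 36 long (x), 22 wide (y), 30 high, with a short black nozzle 7 mm long on its +x end and a grey hose stub on the other; the point is the block's centre, 15 mm above its flat underside; z is up, x along its length
- keycover_mid (a point): teal hard silicone key cover (rigid), under the pump head: 66 long (x), 32 wide (y), 16 high; the point is its centre, 8 mm above its underside; z is up, x along its length
- multitool_mid (a point): closed steel multi-tool, under the key cover: 104 long (x), 36 wide (y), 20 high; the point is its centre, 10 mm above its underside; z is up, x along its length
- tin_mid (a point): red puncture-repair tin, bottom of the pile: 120 long (x), 58 wide (y), 30 high; the point is its centre, 15 mm above its underside; it stands on the console; z is up, x along its length
- coaster: round cork coaster with a dark brown rim, fixed, 94 in diameter, 6 thick; origin at the centre of its underside, so its top is 6 mm above it
- bowl: round blue-grey stoneware key bowl, fixed, 140 across the rim, 34 high, wall 5; flat inner floor about 90 across, 6 mm above the origin; origin at the centre of its underside
- tray: dark walnut open tray, fixed, 150 long (x) by 106 wide (y), wall 5 mm thick and 12 high (from its underside); inside 140 by 96, inner floor 4 mm above the origin; origin at the centre of its underside
- slate: rectangular dark slate slab, fixed, 146 long (x) by 86 wide (y), 6 thick; origin at the centre of its underside, so its top is 6 mm above it
- mug: grey ceramic mug, loose, bystander: 78 in diameter, 85 high, with a handle towards its +y; origin at the centre of its underside
- tape: yellow tape measure, loose, bystander: 66 by 60, 34 high; origin at the centre of its underside
Not all that is in view belongs to the job. Of the things like the part that bears pumphead_mid, leave any that is yellow; of the rest the larger one is meant.

How it is judged (in metres and radians):
On the way, in this order (a step that is already met when the one before it is completed fails the run):
1. the pump head stands on the cork coaster (horizontal distance between pumphead_mid and coaster below 0.015 m and z of pumphead_mid in the frame of coaster between 0.015 and 0.027 m and angle between pumphead_mid's own z axis and vertical below 0.2 rad and contact force between the fingers and pumphead below 0.1 N and linear speed of pumphead below 0.02 m/s), for 0.2 s.
2. the key cover lies in the stoneware bowl (horizontal distance between keycover_mid and bowl below 0.015 m and z of keycover_mid in the frame of bowl between 0.008 and 0.02 m and angle between keycover_mid's own z axis and vertical below 0.2 rad and contact force between the fingers and keycover below 0.1 N and linear speed of keycover below 0.02 m/s), for 0.2 s.
3. the multi-tool lies lengthwise in the walnut tray (horizontal distance between multitool_mid and tray below 0.015 m and z of multitool_mid in the frame of tray between 0.008 and 0.02 m and angle between multitool_mid's own z axis and vertical below 0.2 rad and angle between the x axis of multitool_mid and the x axis of tray, either way round below 0.21 rad and contact force between the fingers and multitool below 0.1 N and linear speed of multitool below 0.02 m/s), for 0.2 s.
4. the red tin stands squarely on the slate (horizontal distance between tin_mid and slate below 0.012 m and z of tin_mid in the frame of slate between 0.015 and 0.027 m and angle between tin_mid's own z axis and vertical below 0.2 rad and angle between the x axis of tin_mid and the x axis of slate, either way round below 0.21 rad and contact force between the fingers and tin below 0.1 N and linear speed of tin below 0.02 m/s), for 0.2 s.
At the end, for the whole second after the job is handed in: Pump head on coaster, key cover on bowl floor, multi-tool on tray floor: each within 15 mm of the middle; tin on slate within 12 mm. Heights within 6 mm, tilt under 0.2 rad; multi-tool and tin within 0.21 rad of the home's long axis, either way round. All released and at rest (all of step 1 and all of step 2 and all of step 3 and all of step 4); the robot touches nothing.
It fails at once if the mug or the tape measure is pushed more than 20 mm, or the mug tipped over 0.4 rad (distance of any of mug, tape from where it was at the start of the episode above 0.02 m or angle between mug's own z axis and vertical above 0.4 rad).
It fails at once if the keycover is shifted more than 30 mm while the pumphead above it is not yet at its own place (within 40 mm) (distance of keycover_mid from where it was at the start of the episode above 0.03 m and horizontal distance between pumphead_mid and coaster above 0.04 m).
It fails at once if the multitool is shifted more than 30 mm while the keycover above it is not yet at its own place (within 40 mm) (distance of multitool_mid from where it was at the start of the episode above 0.03 m and horizontal distance between keycover_mid and bowl above 0.04 m).
It fails at once if the tin is shifted more than 30 mm while the multitool above it is not yet at its own place (within 40 mm) (distance of tin_mid from where it was at the start of the episode above 0.03 m and horizontal distance between multitool_mid and tray above 0.04 m).
It fails at once if one of the four things is turned over on its side (angle between any of pumphead_mid, keycover_mid, multitool_mid, tin_mid's own z axis and vertical above 0.9 rad).
It also fails if it takes over 112 s, if anything falls off the work surface, if the arm or the gripper's body presses on something with over 40 N, if the wrist force passes 120 N, or if a joint passes its speed limit or range.

## Working session

There is one attempt and no reset: what is moved stays moved. The work goes in short steps, each a Python script; the robot and the scene stay as the last script left them, time stands still between calls to the robot, and variables do not carry over. Pictures are saved under pics/ and viewed, and the job is handed in when it is done.

```bash
ls; mkdir -p pics
python3 - <<'E'
from station import manip
import cv2
o=manip.observe();print(o['t'],o['ee_pos'],o['grip_width'])
for n in ['scene','top','wrist']:
    p=manip.read_camera(n); cv2.imwrite(f'pics/{n}0.png',p['frame'][:,:,::-1])
    print(n,{k:v for k,v in p.items() if k!='frame'})
    for t in ['pumphead_mid','keycover_mid','multitool_mid','tin_mid','coaster','bowl','tray','slate','mug','tape']:
        print(t,[(round(d['conf'],2),[round(float(x)) for x in d['at']]) for d in manip.place_of(p,t)][:4])
print(manip.observe()['t'])
E
```

```text
pics
0.0 [ 183.23352807 -596.68629966  229.98116711] 0.996482346462071
scene {'fx': 549.8042772942556, 'fy': 549.8042772942556, 'cx': 315.46883860473616, 'cy': 240.62972748859193, 'eye': array([1300.06066696, -545.68253153,  720.37510779]), 'attitude': array([[ 0.57763193, -0.46346432,  0.67196889],
       [ 0.81629322,  0.33057327, -0.47369472],
       [-0.00259435,  0.82214484,  0.56927245]]), 'shot': 1}
pumphead_mid [(0.73, [196, 311]), (0.67, [206, 275]), (0.56, [246, 371]), (0.53, [193, 382])]
keycover_mid [(0.97, [196, 320]), (0.55, [198, 340])]
multitool_mid [(0.67, [194, 320]), (0.65, [196, 330])]
tin_mid [(0.6, [198, 340])]
coaster [(0.61, [309, 249])]
bowl [(0.62, [436, 237])]
tray [(0.83, [360, 206])]
slate [(0.68, [207, 275])]
mug [(0.93, [361, 310])]
tape [(0.78, [112, 340])]
top {'fx': 541.82105199724, 'fy': 541.82105199724, 'cx': 324.0862948017749, 'cy': 242.16932985741803, 'eye': array([4.20317054e+02, 9.16172297e-01, 1.27840722e+03]), 'attitude': array([[ 0.0021721 ,  0.99477827, -0.10203663],
       [-0.99999445,  0.00241841,  0.00229033],
       [ 0.00252514,  0.10
[... 180 characters left out ...]
.51, [317, 272])]
tin_mid [(0.94, [454, 220]), (0.57, [506, 268])]
coaster [(0.74, [316, 271])]
bowl [(0.8, [201, 219]), (0.68, [327, 185])]
tray [(0.92, [223, 306])]
slate [(0.6, [410, 304])]
mug [(0.63, [325, 188])]
tape [(0.94, [506, 268])]
wrist {'fx': 377.81025319287227, 'fy': 377.81025319287227, 'cx': 318.78144020205013, 'cy': 235.82599331352588, 'eye': array([ 262.71516234, -573.00917326,  374.59249106]), 'attitude': array([[ 0.29303822,  0.90411096,  0.31098549],
       [-0.95609901,  0.27648681,  0.09710676],
       [ 0.00181191, -0.32578891,  0.9454408 ]]), 'shot': 3}
pumphead_mid []
keycover_mid []
multitool_mid []
tin_mid []
coaster []
bowl []
tray []
slate []
mug []
tape []
1.65
```

View pics/scene0.png

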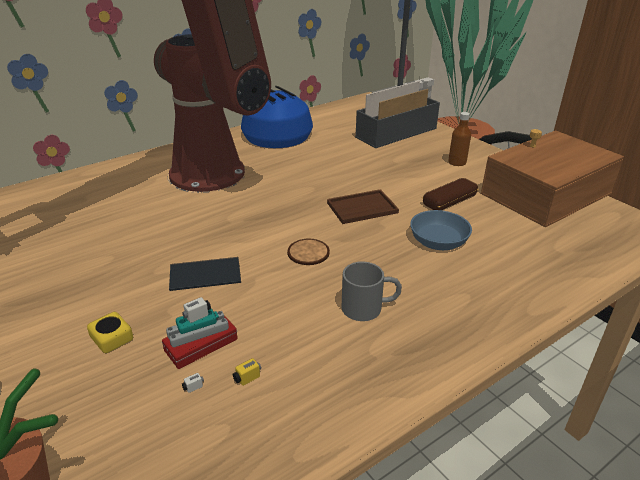

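View pics/top0.png

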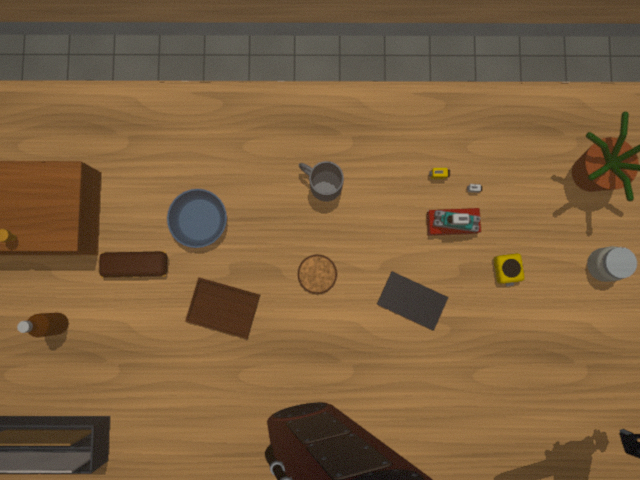

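Run:
```python
import cv2
a=cv2.imread('pics/scene0.png')[250:410,80:290];b=cv2.imread('pics/top0.png')[140:300,390:540]
cv2.imwrite('pics/s_crop.png',cv2.resize(a,None,fx=3.7,fy=3.7,interpolation=2));cv2.imwrite('pics/t_crop.png',cv2.resize(b,None,fx=3.7,fy=3.7,interpolation=2))
```

```text
(no output)
```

View pics/s_crop.png

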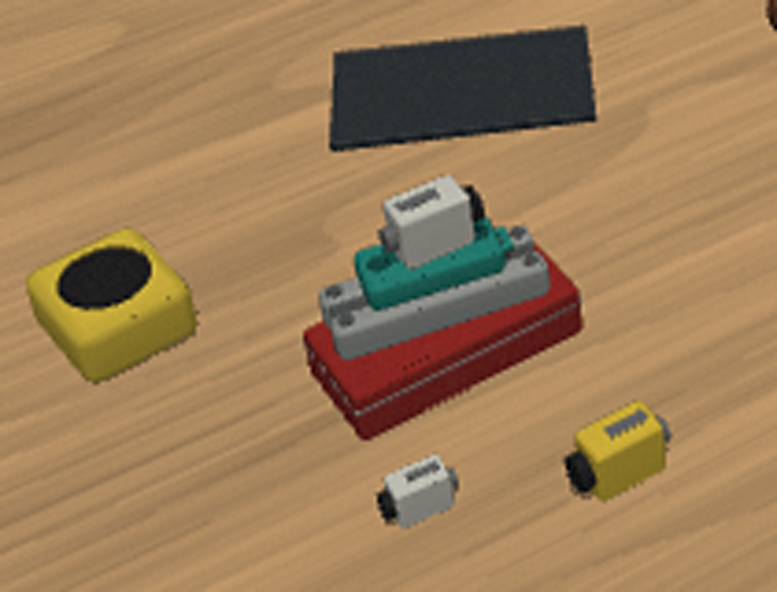

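View pics/t_crop.png

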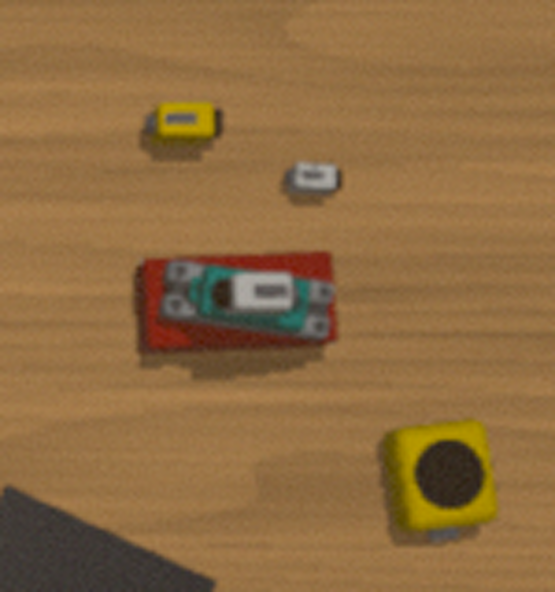

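Pump-head candidates in the top picture: the large white one on the pile at (460,220), a smaller white one on the table at (476,187), and a yellow one at (440,173). Yellow is excluded and the larger of the two whites is meant, so it is the one on top of the pile. The enlarged crops confirm this: it rests on the teal cover, with its black nozzle towards image left (+y). I'll get poses by fitting silhouettes of the known shapes to the network masks.

```bash
cat > h.py <<'E'
import numpy as np, cv2
from scipy.optimize import minimize
from station import manip
def proj(p,P):
    c=(np.asarray(P,float)-p['eye'])@np.asarray(p['attitude'])
    return np.stack([p['cx']+p['fx']*c[:,0]/-c[:,2], p['cy']-p['fy']*c[:,1]/-c[:,2]],1)
def unproj(p,uv,z):
    d=np.asarray(p['attitude'])@np.array([(uv[0]-p['cx'])/p['fx'],-(uv[1]-p['cy'])/p['fy'],-1.])
    return p['eye']+d*(z-p['eye'][2])/d[2]
def box(L,W,z0,z1): return np.array([[a*L/2,b*W/2,z] for a in(-1,1) for b in(-1,1) for z in(z0,z1)])
def ring(r,z):
    t=np.linspace(0,2*np.pi,40,endpoint=False); return np.stack([r*np.cos(t),r*np.sin(t),0*t+z],1)
SH={'coaster':ring_ if False else None} if False else {}
SH={'coaster':np.vstack([ring(47,0),ring(47,6)]),'bowl':np.vstack([ring(52,0),ring(70,34)]),
 'tray':box(150,106,0,12),'slate':box(146,86,0,6),
 'tin_mid':box(120,58,0,30),'multitool_mid':box(104,36,30,50),'keycover_mid':box(66,32,50,66),
 'pumphead_mid':np.vstack([box(36,22,66,96),[[25,5,76],[25,-5,76],[25,5,86],[25,-5,86]]])}
S=4
def hull(p,shape,q,bb):
    c,s=np.cos(q[2]),np.sin(q[2]); P=shape.copy()
    P[:,:2]=P[:,:2]@np.array([[c,s],[-s,c]])+q[:2]
    uv=(proj(p,P)-bb[:2]+.5)*S-.5
    im=np.zeros(((bb[3]-bb[1])*S,(bb[2]-bb[0])*S),np.uint8)
    cv2.fillConvexPoly(im,cv2.convexHull(np.round(uv*16).astype(np.int32)),1,shift=4); return im>0
def fit(shape,views,q0,round_=False):
    """views: list of (pic, mask, ignoremask|None)"""
    data=[]
    for p,m,ig in views:
        ys,xs=np.where(m); bb=np.array([xs.min()-25,ys.min()-25,xs.max()+25,ys.max()+25]).clip(0,[640,480]*2)
        f=lambda a:cv2.resize(a[bb[1]:bb[3],bb[0]:bb[2]].astype(np.uint8),None,fx=S,fy=S,interpolation=0)>0
        data.append((p,f(m),~f(ig) if ig is not None else True,bb))
    def cost(q):
        q=[q[0],q[1],q0[2] if round_ else q[2]/100]; e=0
        for p,m,v,bb in data:
            h=hull(p,shape,q,bb)&v; mm=m&v; e+=1-(h&mm).sum()/max(1,(h|mm).sum())
        return e/len(data)
    x0=np.array([q0[0],q0[1],q0[2]*100])
    sim=x0+np.array([[0,0,0],[12,0,0],[0,12,0],[0,0,20]])
    r=minimize(cost,x0,method='Nelder-Mead',options=dict(initial_simplex=sim,xatol=.1,fatol=1e-4,maxiter=150))
    r=minimize(cost,r.x,method='Nelder-Mead',options=dict(initial_simplex=r.x+np.array([[0,0,0],[4,0,0],[0,-4,0],[0,0,-8]]),xatol=.1,fatol=1e-4,maxiter=150))
    return r.x[0],r.x[1],r.x[2]/100,r.fun
def R(yaw): # tool down, tool x (jaw axis) at world yaw
    c,s=np.cos(yaw),np.sin(yaw); return np.array([[c,s,0],[s,-c,0],[0,0,-1.]])
def mask(p,name,near=None):
    r=manip.regions_of(p,name)
    if near is not None: r=[d for d in r if np.hypot((d['bbox'][0]+d['bbox'][2])/2-near[0],(d['bbox'][1]+d['bbox'][3])/2-near[1])<40]
    return np.asarray(r[0]['pixels'])if r else None
def save(p,f,pts=()):
    im=p['frame'][:,:,::-1].copy()
    for q in pts: cv2.circle(im,tuple(int(round(v)) for v in q),2,(255,0,255),-1)
    cv2.imwrite('pics/'+f,im)
E
python3 - <<'E'
from h import *
import json
pt=manip.read_camera('top'); ps=manip.read_camera('scene')
g={'coaster':(316,271,0),'bowl':(201,219,0),'tray':(223,306,-.25),'slate':(410,304,-.4)}
n={'coaster':(309,249),'bowl':(436,237),'tray':(360,206),'slate':(207,275)}
out={}
for k,(u,v,y) in g.items():
    q=unproj(pt,(u,v),3); mt=mask(pt,k,(u,v)); ms=mask(ps,k,n[k])
    y0=y+np.pi/2
    for vw in ([(pt,mt)],[(ps,ms)],[(pt,mt),(ps,ms)]):
        vw=[(p,m,None) for p,m in vw if m is not None]
        if vw:
            r=fit(SH[k],vw,(q[0],q[1],y0),k in('coaster','bowl')); print(k,len(vw),np.round(r,3))
    out[k]=list(map(float,r))
# pile
zt={'tin_mid':30,'multitool_mid':50,'keycover_mid':66,'pumphead_mid':96}
M={k:(mask(pt,k,(458,220)),mask(ps,k,(197,330))) for k in zt}
ks=list(zt)
for i,k in enumerate(ks):
    q=unproj(pt,(458,220),zt[k])
    vw=[]
    for j,p in enumerate((pt,ps)):
        if M[k][j] is None: print('no mask',k,j); continue
        ig=np.zeros((480,640),bool)
        for kk in ks[i+1:]:
            if M[kk][j] is not None: ig|=M[kk][j]
        vw.append((p,M[k][j]&~ig,ig))
    for w in [[a] for a in vw]+[vw]:
        r=fit(SH[k],w,(q[0],q[1],np.pi/2)); print(k,np.round(r,3))
    out[k]=list(map(float,r))
json.dump(out,open('pose.json','w'))
E
```

```text
coaster 1 [4.75153e+02 1.36730e+01 1.69000e+00 3.70000e-02]
coaster 1 [4.77073e+02 1.46290e+01 1.71400e+00 3.60000e-02]
coaster 2 [4.75797e+02 1.43800e+01 1.66600e+00 4.30000e-02]
bowl 1 [6.03853e+02 2.93843e+02 1.57300e+00 5.90000e-02]
bowl 1 [6.05520e+02 2.93243e+02 1.58900e+00 5.40000e-02]
bowl 2 [6.04431e+02 2.93605e+02 1.70800e+00 5.80000e-02]
tray 1 [3.98156e+02 2.33767e+02 1.29700e+00 2.70000e-02]
tray 1 [3.98156e+02 2.33767e+02 1.29700e+00 2.70000e-02]
slate 1 [ 4.13792e+02 -2.08987e+02  1.13500e+00  3.10000e-02]
slate 1 [ 4.14106e+02 -2.08079e+02  1.13000e+00  3.60000e-02]
slate 2 [ 4.14230e+02 -2.08423e+02  1.13600e+00  3.50000e-02]
tin_mid [ 5.98718e+02 -3.05566e+02  1.61300e+00  1.64000e-01]
tin_mid [ 5.97372e+02 -3.05308e+02  1.59300e+00  1.11000e-01]
tin_mid [ 5.98433e+02 -3.05127e+02  1.60600e+00  1.42000e-01]
multitool_mid [ 5.97151e+02 -3.07892e+02  1.42900e+00  2.67000e-01]
multitool_mid [ 5.95872e+02 -3.06168e+02  1.47500e+00  1.11000e-01]
multitool_mid [ 5.96795e+02 -3.06879e+02  1.44700e+00  1.97000e-01]
keycover_mid [ 5.95029e+02 -3.05624e+02  1.45000e+00  1.73000e-01]
keycover_mid [ 5.93623e+02 -3.05417e+02  1.37800e+00  1.21000e-01]
keycover_mid [ 5.95114e+02 -3.05342e+02  1.44800e+00  1.52000e-01]
pumphead_mid [ 5.96083e+02 -3.05309e+02  1.68500e+00  1.07000e-01]
pumphead_mid [ 5.95692e+02 -3.03808e+02  1.68500e+00  1.05000e-01]
pumphead_mid [ 5.96053e+02 -3.04544e+02  1.66600e+00  1.10000e-01]
```

Top and scene fits agree within about 2 mm. Next I'll check which wrist branches are reachable and look at the pile with the wrist camera.

Run:
```python
from h import *
import json
P=json.load(open('pose.json'))
o=manip.observe(); print(np.round(o['orientation'],3),o['t'])
for k,v in P.items():
    for a in (-np.pi/2,np.pi/2):
        y=v[2]+a
        for z in (10,200):
            j=manip.ik([v[0],v[1],z],R(y)); print(k,round(y,2),z,None if j is None else np.round(j,2))
```

```text
[[ 0.293 -0.956 -0.   ]
 [-0.956 -0.293  0.   ]
 [-0.    -0.    -1.   ]] 2.55
coaster 0.1 10 [-0.12  0.23  2.09 -0.    0.83 -0.21]
coaster 0.1 200 [-0.12 -0.08  1.99 -0.    1.23 -0.21]
coaster 3.24 10 None
coaster 3.24 200 None
bowl 0.14 10 [ 0.35  0.56  1.61 -0.    0.97  0.21]
bowl 0.14 200 [ 0.35  0.34  1.52 -0.    1.28  0.21]
bowl 3.28 10 None
bowl 3.28 200 None
tray -0.27 10 [ 0.38  0.2   2.12 -0.    0.82  0.65]
tray -0.27 200 [ 0.38 -0.11  2.02 -0.    1.24  0.65]
tray 2.87 10 [ 0.38  0.2   2.12 -0.    0.82 -2.49]
tray 2.87 200 [ 0.38 -0.11  2.02 -0.    1.24 -2.49]
slate -0.43 10 [-0.62  0.2   2.12 -0.    0.82 -0.18]
slate -0.43 200 [-0.62 -0.11  2.01 -0.    1.23 -0.18]
slate 2.71 10 None
slate 2.71 200 None
tin_mid 0.04 10 [-0.58  0.56  1.61 -0.    0.97 -0.61]
tin_mid 0.04 200 [-0.58  0.34  1.52 -0.    1.28 -0.61]
tin_mid 3.18 10 [-0.58  0.56  1.61 -0.    0.97  2.53]
tin_mid 3.18 200 [-0.58  0.34  1.52 -0.    1.28  2.53]
multitool_mid -0.12 10 [-0.58  0.56  1.61 -0.    0.97 -0.46]
multitool_mid -0.12 200 [-0.58  0.34  1.52 -0.    1.28 -0.46]
multitool_mid 3.02 10 None
multitool_mid 3.02 200 None
keycover_mid -0.12 10 [-0.58  0.56  1.62 -0.    0.97 -0.46]
keycover_mid -0.12 200 [-0.58  0.33  1.53 -0.    1.28 -0.46]
keycover_mid 3.02 10 None
keycover_mid 3.02 200 None
pumphead_mid 0.1 10 [-0.58  0.56  1.61 -0.    0.97 -0.67]
pumphead_mid 0.1 200 [-0.58  0.33  1.53 -0.    1.28 -0.67]
pumphead_mid 3.24 10 [-0.58  0.56  1.61 -0.    0.97  2.47]
pumphead_mid 3.24 200 [-0.58  0.33  1.53 -0.    1.28  2.47]
```

Run:
```python
from h import *
import json
P=json.load(open('pose.json'))
v=P['pumphead_mid']
manip.movep([v[0],v[1],210],R(0)); print(manip.observe()['t'])
p=manip.read_camera('wrist')
ks=['tin_mid','multitool_mid','keycover_mid','pumphead_mid']
M={k:mask(p,k) for k in ks}
for i,k in enumerate(ks):
    m=M[k]
    if m is None: print('none',k);continue
    ig=np.zeros((480,640),bool)
    for kk in ks[i+1:]:
        if M[kk] is not None: ig|=M[kk]
    r=fit(SH[k],[(p,m&~ig,ig)],P[k][:3]); print(k,np.round(r,3)); P[k]=list(map(float,r))
json.dump(P,open('pose_w.json','w'))
pts=[]
for k in ks:
    q=P[k];c,s=np.cos(q[2]),np.sin(q[2]);A=SH[k].copy();A[:,:2]=A[:,:2]@np.array([[c,s],[-s,c]])+q[:2];pts+=list(proj(p,A[A[:,2]>=A[:,2].max()-1]))
save(p,'w1.png',pts)
```

```text
4.3917
tin_mid [ 5.98238e+02 -3.05455e+02  1.61200e+00  1.29000e-01]
multitool_mid [ 5.96401e+02 -3.05956e+02  1.42800e+00  2.04000e-01]
keycover_mid [ 5.94954e+02 -3.04333e+02  1.40800e+00  2.23000e-01]
pumphead_mid [ 5.94412e+02 -3.03553e+02  1.55500e+00  8.20000e-02]
```

View pics/w1.png

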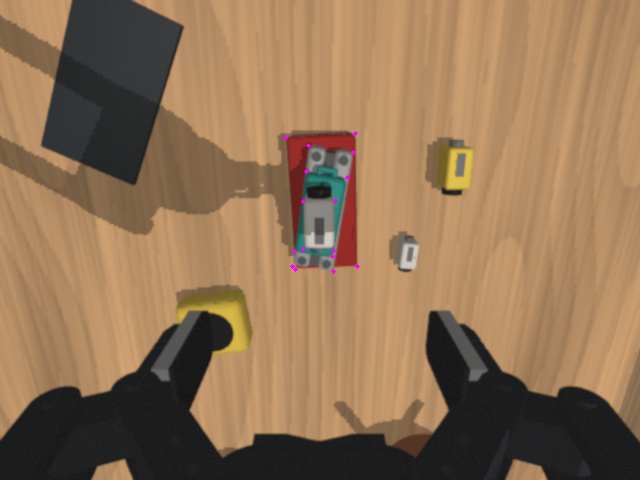

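The wrist view confirms the pile: white block at (319,215) with its black nozzle at (319,190), on the teal cover, grey tool and red tin. The tape is at (215,325), the decoys at (408,255) and (456,167). The overlaid corners match, so I'll pick the pump head.

```bash
cat >> h.py <<'E'
def pick(x,y,yaw,z,op):
    r=R(yaw); manip.move_gripper(op)
    manip.movep([x,y,z+70],r); manip.move_straight([x,y,z+20],vel=150); manip.move_straight([x,y,z],vel=50)
    manip.move_gripper(0.0); o=manip.observe(); print('gripped w',o['grip_width'],'F',np.round(o['force'],1),'t',o['t'])
    manip.move_straight([x,y,z+30],vel=60); manip.move_straight([x,y,200],vel=200)
    o=manip.observe(); print('lifted w',o['grip_width'],'F',np.round(o['force'],1),'t',o['t'])
def place(x,y,yaw,z,op):
    r=R(yaw); manip.movep([x,y,200],r); manip.move_straight([x,y,z+20],vel=180); manip.move_straight([x,y,z],vel=40)
    manip.hold(.15); o=manip.observe(); print('down',np.round(o['force'],1),np.round(o['ee_pos'],1))
    manip.move_gripper(op); manip.hold(.2)
    manip.move_straight([x,y,z+40],vel=80); manip.move_straight([x,y,220],vel=200); print('t',manip.observe()['t'])
E
python3 - <<'E'
from h import *
pick(594.8,-304,-.016,69,.6)
p=manip.read_camera('wrist'); save(p,'w2.png')
E
```

```text
gripped w 0.24547117501989707 F [ 0.1 -0.2  1.8] t 6.8583
lifted w 0.24388217455002015 F [-0.2 -0.4 -0.7] t 8.1667
```

View pics/w2.png

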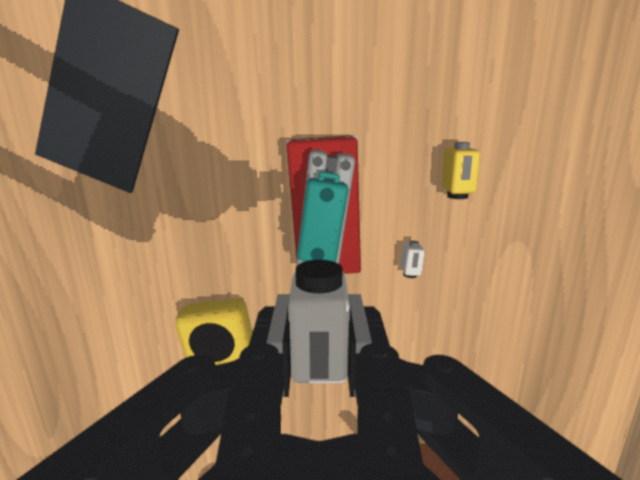

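The pump head is held square between the pads at (320,325), and the pile below is undisturbed. Placing it.

Run:
```python
from h import *
place(475.8,14.2,-.016,10,.5)
p=manip.read_camera('wrist'); save(p,'w3.png')
m=mask(p,'pumphead_mid'); c=mask(p,'coaster')
sh=SH['pumphead_mid'].copy(); sh[:,2]-=60
print(fit(sh,[(p,m,None)],(475.8,14.2,1.55)))
print(fit(SH['coaster'],[(p,c|m,None)],(475.8,14.2,0),True))
manip.movep([594.8,-304,200],R(-.15))
p=manip.read_camera('wrist'); save(p,'w4.png')
m=mask(p,'keycover_mid');print(fit(SH['keycover_mid'],[(p,m,None)],(594.8,-304,1.41)))
print(manip.observe()['t'])
```

```text
down [-0.1  0.9  0.2] [475.7  14.2   9.8]
t 13.5833
(np.float64(474.2519414700234), np.float64(14.79983520529295), np.float64(1.585534104977434), np.float64(0.06929824561403508))
(np.float64(474.8502599525416), np.float64(15.03413446694681), np.float64(0.0998545505238679), np.float64(0.02751876279281329))
(np.float64(595.1122327798339), np.float64(-303.5087837788582), np.float64(1.404898542822378), np.float64(0.058393663231411264))
15.1167
```

View pics/w3.png

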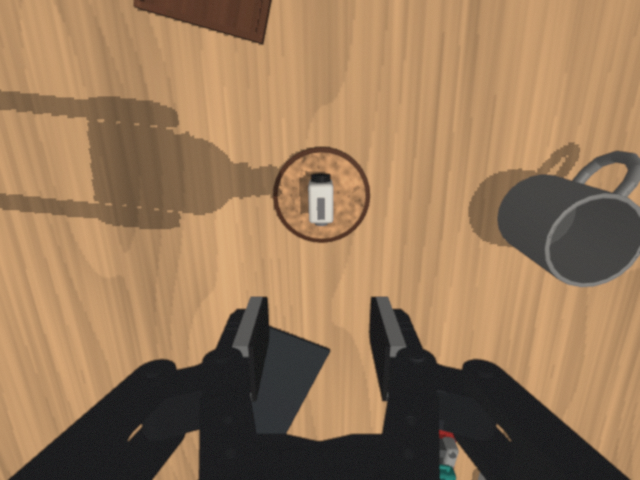

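View pics/w4.png

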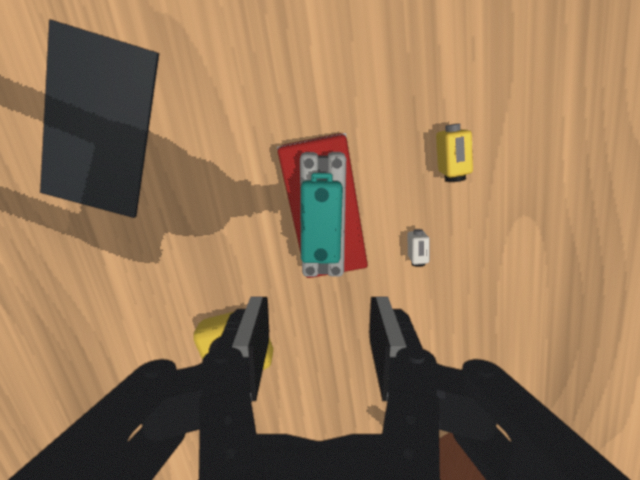

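The pump head stands upright, within about 1 mm of the coaster centre (wrist view, (320,198)). The key cover is at (321,220) and aligned. Next: key cover to bowl.

Run:
```python
from h import *
pick(595,-304,-.166,52,.6)
p=manip.read_camera('wrist'); save(p,'w5.png')
```

```text
gripped w 0.3541760281654211 F [-0.4  0.3  2.6] t 17.1167
lifted w 0.35365034690871233 F [ 0.2 -0.4  0.5] t 18.5083
```

View pics/w5.png

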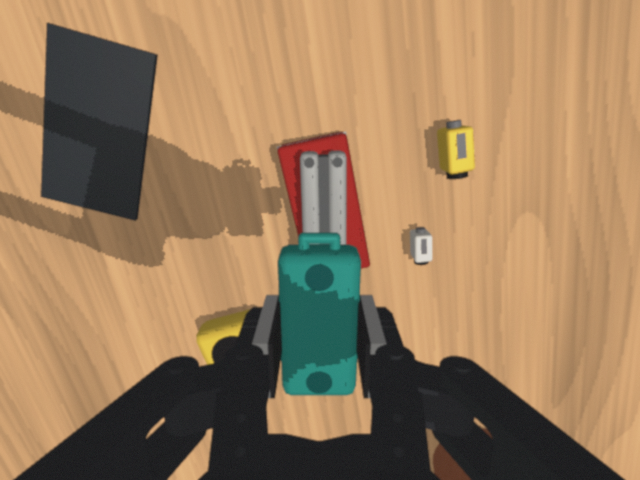

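The cover is held flat and centred at (320,320). Placing it in the bowl.

Run:
```python
from h import *
place(604.6,293.6,0.1,9,.52)
p=manip.read_camera('wrist'); save(p,'w6.png')
m=mask(p,'keycover_mid'); c=mask(p,'bowl')
sh=SH['keycover_mid'].copy(); sh[:,2]-=44
print(fit(sh,[(p,m,None)],(604,294,1.67)))
print(fit(SH['bowl'],[(p,c|m,None)],(604,294,0),True))
manip.movep([596.5,-306,200],R(-.14))
p=manip.read_camera('wrist'); save(p,'w7.png')
m=mask(p,'multitool_mid');print(fit(SH['multitool_mid'],[(p,m,None)],(596.5,-306,1.43)))
t=mask(p,'tin_mid');print(fit(SH['tin_mid'],[(p,t&~m,m)],(598,-305,1.61)))
print(manip.observe()['t'])
```

```text
down [-0.1 -0.6 -0.3] [604.4 293.5   8.6]
t 24.75
(np.float64(603.0695504943542), np.float64(292.1499547124288), np.float64(1.681728060521894), np.float64(0.07003954789038913))
(np.float64(603.240539153577), np.float64(294.29475001331167), np.float64(-0.05898200668347064), np.float64(0.03332369999146134))
(np.float64(596.4094150814733), np.float64(-305.658311559465), np.float64(1.4308249034964284), np.float64(0.04424643972279341))
(np.float64(598.3183560651504), np.float64(-305.0532086927192), np.float64(1.613019180725313), np.float64(0.060213426404954196))
27.2
```

View pics/w6.png

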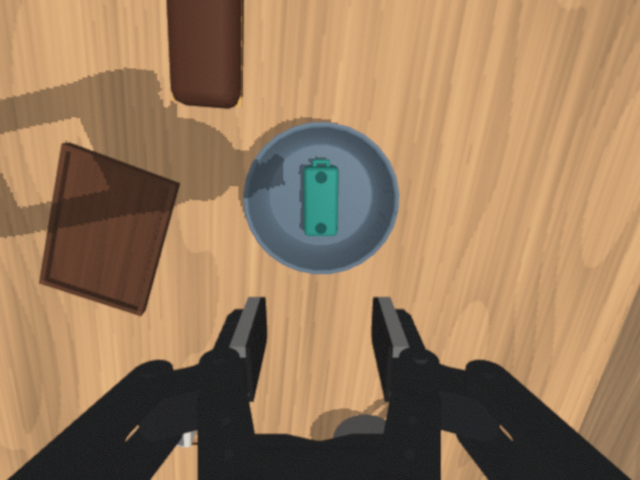

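View pics/w7.png

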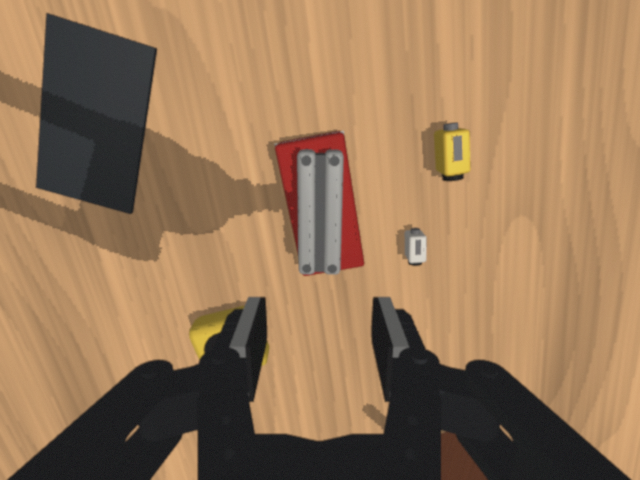

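The cover lies flat in the bowl, about 2 mm from centre. The multi-tool (wrist (320,212)) is fitted at (596.4, −305.7), yaw 1.431.

Run:
```python
from h import *
import json
T=json.load(open('pose.json'))['tray']
pick(596.4,-305.7,1.431-np.pi/2,32,.65)
p=manip.read_camera('wrist'); save(p,'w8.png')
o=manip.observe()
place(T[0],T[1],T[2]-np.pi/2,7,.56) if o['grip_width']>.3 else print('no grip')
p=manip.read_camera('wrist'); save(p,'w9.png')
m=mask(p,'multitool_mid'); c=mask(p,'tray')
sh=SH['multitool_mid'].copy(); sh[:,2]-=26
print(fit(sh,[(p,m,None)],T[:3]))
print(fit(SH['tray'],[(p,c|m,None)],T[:3]))
manip.movep([598,-305,200],R(.04))
p=manip.read_camera('wrist'); save(p,'w10.png')
t=mask(p,'tin_mid');print(fit(SH['tin_mid'],[(p,t,None)],(598,-305,1.61)))
print(manip.observe()['t'])
```

```text
gripped w 0.40690450508370657 F [ 0.5 -0.6  1.3] t 29.2833
lifted w 0.40664518847092135 F [ 0.6  1.  -3.4] t 30.775
down [ 0.4 -0.6 -2.7] [398.1 233.8   6.8]
t 36.95
(np.float64(398.1558955746142), np.float64(233.76670622668854), np.float64(1.2973664115838965), np.float64(1.0))
(np.float64(396.09418962962593), np.float64(234.945506554998), np.float64(1.2996062732634557), np.float64(0.6359678811949576))
(np.float64(598.2105481906765), np.float64(-304.92129093313997), np.float64(1.6105279607824108), np.float64(0.023150037519253264))
39.2667
```

View pics/w9.png

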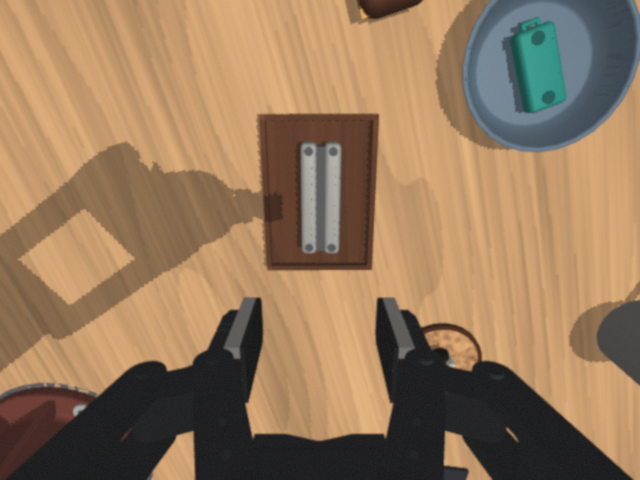

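View pics/w10.png

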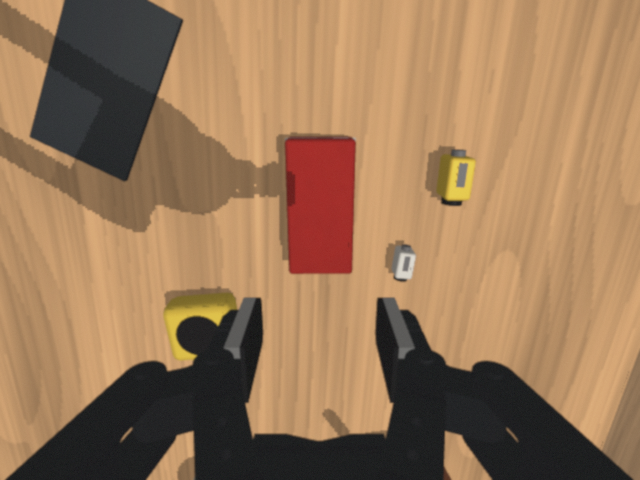

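The multi-tool visibly lies lengthwise in the tray (about (321,198)), but my mask fit there failed because the network picked the wrong region. I'll check with the top and scene cameras before moving the tin.

Run:
```python
from h import *
import json
T=json.load(open('pose.json'))['tray']
sh=SH['multitool_mid'].copy(); sh[:,2]-=26
for n in('top','scene'):
    p=manip.read_camera(n); uv=proj(p,[[T[0],T[1],14]])[0]; save(p,n+'2.png'); print(n,uv)
    m=mask(p,'multitool_mid',uv)
    if m is None: print('none',[d['bbox'] for d in manip.regions_of(p,'multitool_mid')]);continue
    print(fit(sh,[(p,m,None)],T[:3]),T[:3])
```

```text
top [222.15990693 307.14034787]
(np.float64(397.78410643635505), np.float64(231.59681366349793), np.float64(1.2922696523363635), np.float64(0.0706539333117514)) [398.1558955746142, 233.76670622668854, 1.2973664115838965]
scene [362.21989808 202.73993458]
(np.float64(399.1046849121492), np.float64(232.96296612166788), np.float64(1.2532244841447342), np.float64(0.14148103552077063)) [398.1558955746142, 233.76670622668854, 1.2973664115838965]
```

View pics/scene2.png

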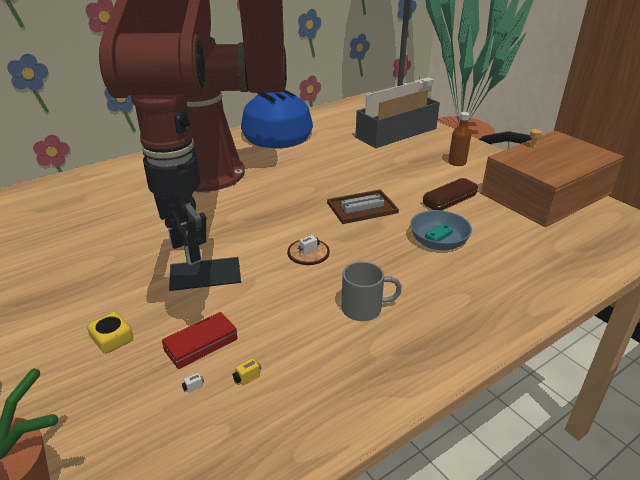

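All three are in place: the tool is about 2 mm from the tray centre and aligned to about 0.05 rad. Now the tin.

Run:
```python
from h import *
import json
T=json.load(open('pose.json'))['slate']
pick(598.2,-304.9,1.6105-np.pi/2,5,.95)
o=manip.observe()
p=manip.read_camera('wrist'); save(p,'w11.png')
place(T[0],T[1],T[2]-np.pi/2,12,.9) if o['grip_width']>.5 else print('no grip')
p=manip.read_camera('wrist'); save(p,'w12.png')
sh=SH['tin_mid'].copy(); sh[:,2]+=6
m=mask(p,'tin_mid',proj(p,[[T[0],T[1],20]])[0])
if m is not None: print(fit(sh,[(p,m,None)],T[:3]),T)
manip.movep([400,0,350],R(0)); manip.hold(.3); print(manip.observe()['t'])
```

```text
gripped w 0.6599755731071931 F [0.7 0.4 2.1] t 41.8417
lifted w 0.6620753529135849 F [-0.3 -1.  -3.7] t 43.4667
down [-1.7  0.7  2.1] [ 413.8 -208.1   11.8]
t 48.4167
(np.float64(412.64382250443134), np.float64(-208.57843822641496), np.float64(1.1355226794549131), np.float64(0.02136199406728434)) [414.23012375585955, -208.423297793953, 1.136135695273787, 0.035077502492690704]
49.7833
```

View pics/w12.png

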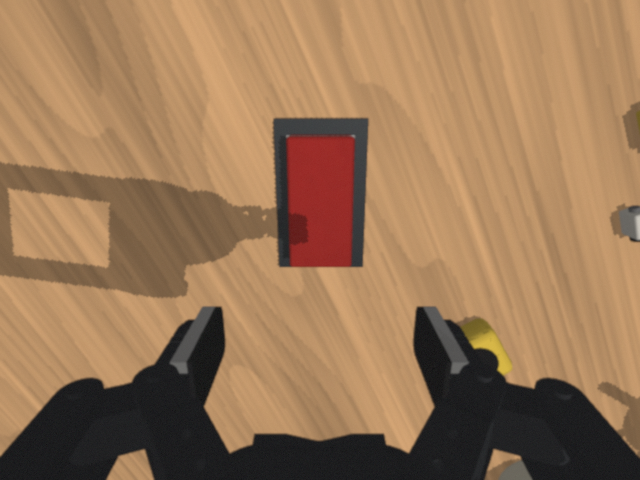

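The tin stands square on the slate. The uneven gap in this oblique view looks like parallax, so I'll verify with the top and scene cameras.

Run:
```python
from h import *
import json
P=json.load(open('pose.json'))
jobs=[('pumphead_mid','coaster',-60,1.55),('keycover_mid','bowl',-44,1.68),('multitool_mid','tray',-26,None),('tin_mid','slate',6,None)]
for n in('top','scene'):
    p=manip.read_camera(n); save(p,n+'3.png')
    for k,h,dz,y in jobs:
        T=P[h]; sh=SH[k].copy(); sh[:,2]+=dz; uv=proj(p,[[T[0],T[1],15]])[0]; m=mask(p,k,uv)
        if m is None: print(n,k,'none');continue
        r=fit(sh,[(p,m,None)],(T[0],T[1],T[2] if y is None else y)); print(n,k,np.round([r[0]-T[0],r[1]-T[1],r[2]-T[2],r[3]],2))
    for k in('mug','tape'): print(k,[(np.round(d['at']),round(d['conf'],2)) for d in manip.place_of(p,k)][:2])
    s=mask(p,'slate',proj(p,[[414,-208,5]])[0]); t=mask(p,'tin_mid',proj(p,[[414,-208,20]])[0])
    if s is not None and t is not None: print('slate',fit(SH['slate'],[(p,s&~t,t)],P['slate'][:3]))
```

```text
top pumphead_mid none
top keycover_mid [-0.96 -0.85 -0.06  0.11]
top multitool_mid [-0.59 -2.55 -0.03  0.07]
top tin_mid [-0.08  0.09  0.    0.06]
mug [(array([328., 184.]), 0.8), (array([412., 302.]), 0.17)]
tape [(array([200., 218.]), 0.25)]
slate (np.float64(414.025782587099), np.float64(-208.9835267925676), np.float64(1.143276412684752), np.float64(0.23126769424347282))
scene pumphead_mid [-0.31  1.3  -0.07  0.11]
scene keycover_mid [-1.01 -0.2   0.06  0.25]
scene multitool_mid [ 0.41 -0.64  0.07  0.17]
scene tin_mid [-1.3   0.75  0.    0.04]
mug [(array([362., 309.]), 0.62)]
tape [(array([112., 342.]), 0.95)]
```

View pics/top3.png

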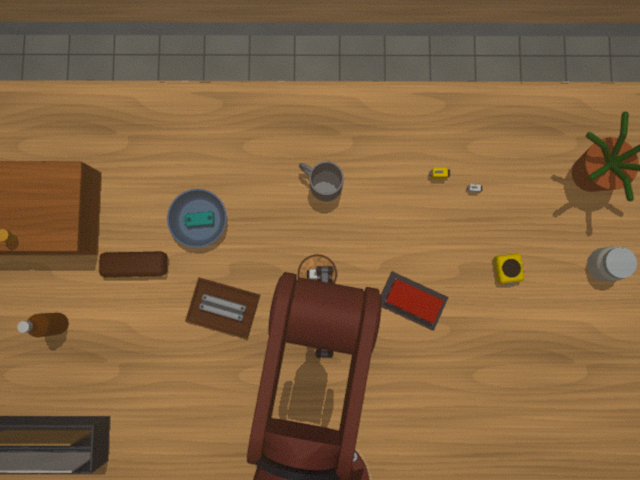

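View pics/scene3.png

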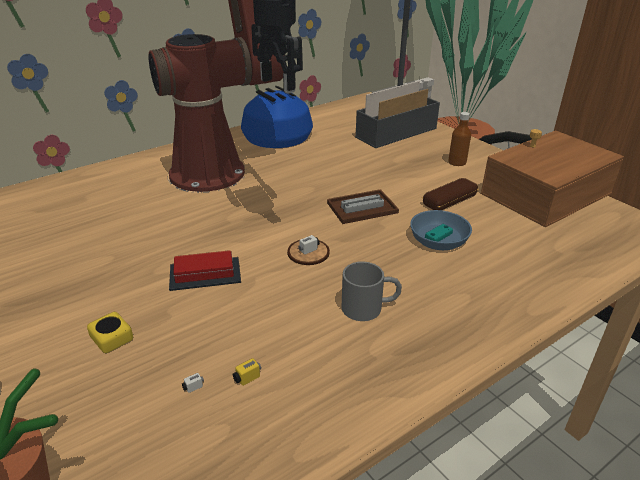

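All four things are within about 3 mm of their homes' centres. The mug and tape are where they started, and the arm is clear.

```bash
python3 -c "
from station import manip
print(manip.hand_in(), manip.observe()['t'])"
```

```text
the job is handed in; nothing more can be done
the job is handed in; nothing more can be done
```

I took the pile apart in order: pump head to the coaster, key cover to the bowl, multi-tool to the tray and tin to the slate. I then handed the job in at about 51 s on the robot's clock, with no verdict reported. Of the three pump heads I moved the larger white one on the pile and left the small white one and the yellow one alone.

My last checks, from the top and scene cameras (the pump head from scene and wrist):

| Thing | Distance from the middle | Angle to the home's long axis |
|---|---|---|
| Pump head on coaster | about 1 mm | not required |
| Key cover in bowl | about 1 mm | not required |
| Multi-tool in tray | under 3 mm | within 0.07 rad |
| Tin on slate | under 2 mm | about 0 rad |

- **State at the end:** everything looked upright and released, the mug and tape looked unmoved, and the arm was clear.
- **Wrist check of the multi-tool:** this failed because the network returned a wrong region, so I used the top and scene cameras instead.
- **Final top view:** the arm hid the pump head, and the network misplaced the tape with low confidence (0.25). The scene view and the top picture itself show the tape where it was.
- **Slate re-fit from above:** the tin covered most of the slate, so this fit was poor (overlap error 0.23). It still agreed with the earlier fit to within 1 mm.

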